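# Set out the lens-sample plates shingle-fashion and close their case

### The job

Take the three lens-sample plates out of the storage case and lay them up the sloped display board like roof shingles, ribs up and rib end down the slope: first the widest with its lower edge on the lowest line, then the middle-sized one on the middle line overlapping it, then the narrowest on the top line overlapping that, each centred and square, its lower edge right on its line. Then slide the emptied case's cover fully shut, and leave the other things on the desk where they are.

Things in the scene. Friction and masses are not known exactly. Their poses are not given: they have to be found in the camera images.
- board: Top of the fixed wooden stand: board 250 x 120 mm sloping 15 degrees, low end away from the robot. Origin: on its upper surface, centre line, lowest line. x up the slope (towards the robot), y across, z out of the surface. Dark lines across it at x = 0, 60, 120 mm; board spans x -15 to 235. Low batten (x 0 to 10, 76 mm across, 6.6 mm high) props the first plate's lower end
- case: Low grey storage case, fixed, 250 (x) x 266 (y) x 36 mm high. Origin: centre of its underside; z up, x away from the robot. Its open compartment is the front part, inside x -120 to -15, y -127 to 127 mm, floor 4 mm up; the three plates lie flat on that floor, side by side, rib ends away from the robot. The cover parks over the rear part
- cover_handle (a point): Middle of the upright grip bar on the sliding cover: 60 (case's y) x 12 (case's x) x 22 mm high, from 40 to 62 mm above the desk; this point is 51 mm above the desk, 17.5 mm behind the cover's front edge. The cover is a flat metal sheet 115 (x) x 264 (y) x 4 mm, its top 40 mm above the desk
- cover (a joint): Travel of the cover along the case's +x, m: 0 = fully shut over the compartment (front edges level, rigid stop), 0.132 = fully open. Starts open, clear of the plates; slides with about 1.5 N of friction and stays where left
- plate_wide_grip (a point): Middle of the grip rib of the wide lens-sample plate. White plastic, 90 (x) x 70 wide (y) x 5 mm thick; on it a rib 40 (x) x 10 (y) x 18 mm high, on the centre line between two round lens windows, 10 to 50 mm from the lower edge. This point: 30 mm from the lower edge, 14 mm above the underside. x points from lower edge (rib end) to upper end, z out of the plate's top
- plate_wide_edge (a point): Middle of the lower edge (the edge nearer the rib) of the wide plate, on its underside; axes as at its rib. Laid right, this edge is 7.5 mm off the board and the upper end touches the board, so the plate lies 4.8 degrees flatter than the board
- plate_middle_grip (a point): Middle of the grip rib of the middle lens-sample plate. White plastic, 90 (x) x 55 wide (y) x 5 mm thick; on it a rib 40 (x) x 10 (y) x 18 mm high, on the centre line between two round lens windows, 10 to 50 mm from the lower edge. This point: 30 mm from the lower edge, 14 mm above the underside. x points from lower edge (rib end) to upper end, z out of the plate's top
- plate_middle_edge (a point): Middle of the lower edge (the edge nearer the rib) of the middle plate, on its underside; axes as at its rib. Laid right, this edge is 7.5 mm off the board and the upper end touches the board, so the plate lies 4.8 degrees flatter than the board
- plate_narrow_grip (a point): Middle of the grip rib of the narrow lens-sample plate. White plastic, 90 (x) x 40 wide (y) x 5 mm thick; on it a rib 40 (x) x 10 (y) x 18 mm high, on the centre line between two round lens windows, 10 to 50 mm from the lower edge. This point: 30 mm from the lower edge, 14 mm above the underside. x points from lower edge (rib end) to upper end, z out of the plate's top
- plate_narrow_edge (a point): Middle of the lower edge (the edge nearer the rib) of the narrow plate, on its underside; axes as at its rib. Laid right, this edge is 7.5 mm off the board and the upper end touches the board, so the plate lies 4.8 degrees flatter than the board
- drops: Bystander: small white dropper bottle, 28 mm across, 62 mm tall; origin: underside centre
- driver: Bystander: small screwdriver, 130 mm long, lying; origin: underside near its middle
- spray: Bystander: blue spray bottle, 36 mm across, 120 mm tall; origin: underside centre
- glasses_case: Bystander: black spectacle case, 60 x 155 x 40 mm; origin: underside centre
- lens_boxes: Bystander: stack of three lens boxes, 55 x 100 x 48 mm; origin: underside centre

How it is judged:
By the outcome, as a careful person would: the job done as asked, in the order asked, and still so for the second after the job is handed in, with the robot touching nothing.
It also fails if it takes over 72 s, if anything falls off the work surface, if the arm or the gripper's body presses on something with over 40 N, if the wrist force passes 120 N, or if a joint passes its speed limit or range.

### The arm

A 6-joint arm with a two-finger parallel gripper is mounted at the origin on the work surface. World frame = base frame: x ahead of the robot, y to its left, z up, the work surface at z = 0. Lengths are in m, angles in degrees, forces in N, time in s.
With the tool pointing down it reaches from about 0.25 to 0.725 m from the base axis. Payload 9.7 kg.
Tool frame: the origin (TCP) lies at the very end of the fingers, on their centre line; the grasp point (between the pads) lies 19 mm behind it; z points along the fingers, y is the line along which they close (so a half turn about z gives the same grasp; the last joint's range is limited). The gripper opens to 85 mm and grips with 20 to 120 N. Pads are 22 mm wide; open, the fingers measure 114 mm over their backs; the gripper's body (76 mm by 85 mm) begins 54 mm behind the grasp point. The pads swing forward as they close: fully open they stand 13 mm farther back than shut.
Start: joints at [-69.328, 4.979, 10.078, 95.1, 0, 90], TCP at [0.194, -0.515, 0.231] pointing down, gripper open.
Joint ranges: [-179.16, 179.16], [-48.56, 103.87], [-65.8, 70.77], [-126.05, 130.52], [-82.76, 87.17], [-180, 180]. Speed limits (degrees/s): [127.2, 127.2, 147.25, 180, 180, 180].

### API

Orientations are given as [roll, pitch, yaw] about the fixed x, y, z axes, in that order (R = Rz(yaw) Ry(pitch) Rx(roll)).
In Python, from workcell import telemetry, optics, workorder gives the robot as it stands.
- The arm moves only by the shell command python3 -m handwheel 'ROWS' [FORCE]. ROWS is JSON, a list of rows, each an object of numbers: "tx", "ty", "tz": the shift along the tool's x, y, z in m; "ax", "ay", "az": the turn, a rotation vector about the tool's x, y, z in degrees; "jaw": the gripper command: -1 is shut, 1 is fully open, values between are in proportion. A call has exactly 10 rows; each row shifts and turns the commanded pose from where the row before left it, along the tool's axes as they then stand; what a row does not reach is not made up. A row lasts 1/8 s, in which the tool goes at most 62.5 mm and 10.7 degrees, less where a joint would pass 70% of its speed; a pose out of reach is approached as far as the arm can. A call is refused whole if a number of a shift passes 0.0625 or a number of a turn 10.7, either way. A call with a gripper value outside its range is refused whole. The fingers move at their own pace and stop on an object; FORCE is the grip in N (left out, the last holds). Time passes only in rows, so rows that do not move let the fingers close, or fill a call up. It gives the time, the measured TCP pose, the force, the opening and the grip force at its end, in the units of the state.
- telemetry.get_obs(): the state, without advancing time (a new reading comes with each control period).
- optics.camera(name): name is "scene" or "top"; returns a dict with "color" (420x560x3 uint8, red, green, blue), "K" (3x3 intrinsics, pixels), "k1" (the pictures are not rectified: a ray, as slopes to the right and down, at radius r is drawn at 1 + k1 r^2 times it, then the intrinsics apply), "extrinsics" (4x4, takes a point from camera to world coordinates). Camera axes: x right, y down, z forward; pixel columns grow to the right and rows downward; lengths in m; the calibration is good to about 2 mm. A picture is of the moment at which its call begins. There is no depth.
- workorder.job_done(): hands the job in; it is judged then, once.
The state is a dict: "time": time; "q": joint angles; "qd": joint speeds; "joint_efforts": joint torques, N m; "ee_pos": TCP position; "tcp_rot": TCP orientation; "wrist_force": force on the tool from outside, world axes, zero at the start; "torque": the same for the moment, N m; "opening": finger opening in m; "grasp_force": force on a finger pad.
Only numpy, scipy, OpenCV 4.12 (cv2) and the standard library are available. Lean on these libraries where they do the work, as an engineer would, in place of code of your own. Each camera call takes 0.05 s, during which the arm holds its last target. There are 200 camera calls.

## Working session

There is one attempt and no reset: what is moved stays moved. The work goes in short steps, Python scripts to look and compute and a shell command to move; the robot and the scene stay as the last step left them, time stands still between calls to the robot, and variables do not carry over. Pictures are saved under pics/ and viewed, at most 10 in all, crops included, and the job is handed in when it is done.

```bash
mkdir -p pics; ls; python3 - <<'E'
from workcell import telemetry, optics
import cv2
for n in("scene","top"):
    c=optics.camera(n); cv2.imwrite(f"pics/{n}0.png",c["color"][:,:,::-1]); print(n,c["K"],c["k1"],c["extrinsics"])
print(telemetry.get_obs())
E
```

```text
pics
scene [[447.64200589   0.         285.91692325]
 [  0.         447.64200589 202.79509417]
 [  0.           0.           1.        ]] -0.09104230267553029 [[ 0.0131109   0.6559371  -0.75470168  1.2999331 ]
 [ 0.99990655 -0.00567744  0.01243621 -0.00656994]
 [ 0.0038726  -0.7547942  -0.65595024  0.64887068]
 [ 0.          0.          0.          1.        ]]
top [[397.91393834   0.         268.60277298]
 [  0.         397.91393834 203.99523824]
 [  0.           0.           1.        ]] -0.11710518320356197 [[-0.00863453 -0.99751184  0.06996832  0.56631145]
 [-0.99972333  0.00708033 -0.02243054  0.00217687]
 [ 0.02187933 -0.07014264 -0.997297    0.92325088]
 [ 0.          0.          0.          1.        ]]
{'time': 0.1, 'q': array([-6.93268331e+01,  5.00950199e+00,  1.00378270e+01,  9.50998691e+01,
       -1.92860024e-03,  9.00026061e+01]), 'qd': array([-0.05407731, -0.08203106,  0.09401677,  0.04294613, -0.04327349,
        0.07557204]), 'joint_efforts': array([ 8.55846133e-05, -5.21559155e+01,  4.65654802e+01,  1.59850053e-02,
       -3.37974973e-05,  2.92357562e-06]), 'ee_pos': array([ 0.19408594, -0.51438909,  0.23062861]), 'tcp_rot': array([-1.79928456e+02,  1.93185291e-03,  2.06705632e+01]), 'wrist_force': array([-0.80266935, -0.69026451,  1.01209301]), 'torque': array([-0.01646423,  0.03528163, -0.02209498]), 'grasp_force': 0.0, 'opening': 0.08573047739586394}
```

View pics/top0.png

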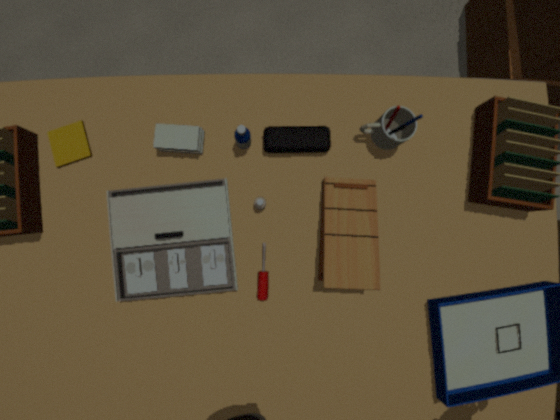

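View pics/scene0.png

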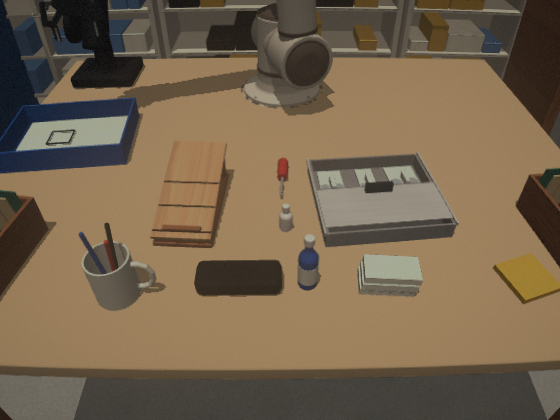

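The top view shows the case at about (110-235, 180-300) with three plates at (140,268), (177,264) and (213,258), its handle at (169,235). The board is at (322-380, 178-290). I'll enlarge both to measure them.

```bash
python3 - <<'E'
import cv2,numpy as np
a=cv2.imread("pics/top0.png"); a=np.clip(a*1.6,0,255).astype('uint8')
f=lambda i,x0,x1,y0,y1,s:cv2.resize(i[y0:y1,x0:x1],None,fx=s,fy=s,interpolation=cv2.INTER_CUBIC)
cv2.imwrite("pics/t1.png",np.hstack([f(a,104,244,170,310,4),f(a,322-6,384-8,170,310,4)]))
b=cv2.imread("pics/scene0.png"); b=np.clip(b*1.3,0,255).astype('uint8')
cv2.imwrite("pics/s1.png",np.hstack([f(b,300,460,135,255,3.125),f(b,145,240,135,255,3.125)]))
E
```

```text
(no output)
```

View pics/t1.png

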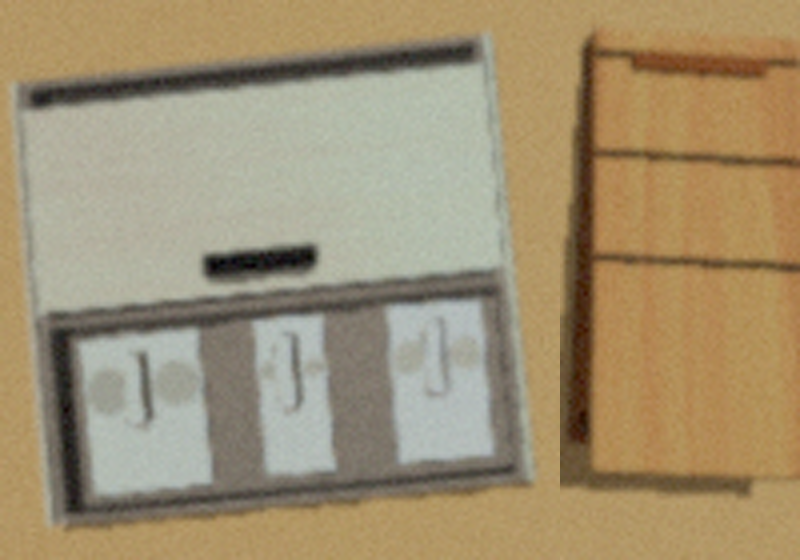

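View pics/s1.png

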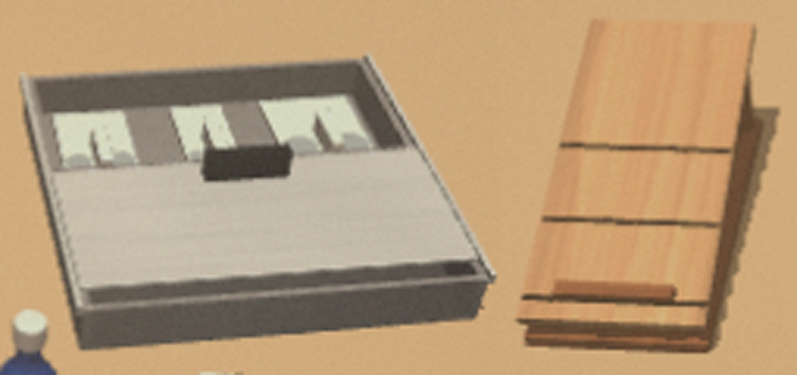

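The top crop shows wide, narrow and middle plates from left to right, and the scene crop shows the board lines clearly. I'll fit the poses from those corner pixels.

```bash
cat > h.py <<'E'
import numpy as np, json
from scipy.optimize import least_squares
from scipy.spatial.transform import Rotation as R
K={"scene":(447.642,285.917,202.795,-.0910423),"top":(397.91394,268.60277,203.99524,-.1171052)}
E={"scene":np.array([[0.0131109,0.6559371,-0.75470168,1.2999331],[0.99990655,-0.00567744,0.01243621,-0.00656994],[0.0038726,-0.7547942,-0.65595024,0.64887068]]),
"top":np.array([[-0.00863453,-0.99751184,0.06996832,0.56631145],[-0.99972333,0.00708033,-0.02243054,0.00217687],[0.02187933,-0.07014264,-0.997297,0.92325088]])}
def proj(n,p):
    p=(np.atleast_2d(p)-E[n][:,3])@E[n][:,:3]; s=p[:,:2]/p[:,2:]
    f,cx,cy,k=K[n]; return s*(1+k*(s**2).sum(1,keepdims=True))*f+[cx,cy]
def T(n):
    d=json.load(open("poses.json"))[n]; return np.array(d["p"]),np.array(d["R"])
# grip frame -> tool rotation: tool x=-plate x, tool y=plate y, tool z=-plate z
G=np.diag([-1.,1,-1])
def lay(line):  # desired plate grip pose on board
    p,r=T("board"); a=r@R.from_euler("y",4.8,degrees=True).as_matrix()
    return p+r@[line,0,.0075]+a@[.03,0,.014], a
def delta(p,r,depth=.012):
    """target grip pose -> tool shift/turn from now. depth: TCP past grip point"""
    from workcell import telemetry
    o=telemetry.get_obs(); c=R.from_euler("xyz",o["tcp_rot"],degrees=True)
    t=p-r[:,2]*0+(r@G)[:,2]*depth; g=R.from_matrix(r@G)
    print("t",round(o["time"],2),"tcp",o["ee_pos"].round(4),o["tcp_rot"].round(2),"open",round(o["opening"],4),"goal",t.round(4),g.as_euler("xyz",degrees=True).round(2))
    print("shift mm, now axes",(c.inv().apply(t-o["ee_pos"])*1e3).round(1),"goal axes",(g.inv().apply(t-o["ee_pos"])*1e3).round(1),"turn",(c.inv()*g).as_rotvec(degrees=True).round(2))
E
cat > fit.py <<'E'
from h import *
up=lambda l,x0,y0,s,ox=0:(np.array(l)-[ox,0]+.5)/s-.5+[x0,y0]
tc=lambda l:up(l,104,170,4); tb=lambda l:up(l,316,170,4,560)
sc=lambda l:up(l,300,135,3.125); sb=lambda l:up(l,145,135,3.125,500)
out={}
def save(n,p,r): out[n]=dict(p=list(p),R=np.array(r).tolist())
# case
C=np.array([[125,133,36],[125,-133,36],[-125,-133,36],[-125,133,36]])/1e3
tcase=tc([(14,85),(490,38),(534,480),(52,522)]); scase=sc([(494,278),(82,308),(22,77),(368,58)])[[0,1,2,3]]
Rz=lambda a:R.from_euler("z",a).as_matrix()
def fc(q,w): 
    P=np.array([q[0],q[1],0])+C@Rz(q[2]).T
    return np.r_[(proj("top",P)-tcase).ravel()*w[0],(proj("scene",P)-scase).ravel()*w[1]]
for w in((1,0),(0,1),(1,1)):
    s=least_squares(fc,[.45,.2,.09],args=(w,)); print("case",w,s.x[:2].round(4),np.degrees(s.x[2]).round(2),np.abs(s.fun).max().round(2))
q=s.x; save("case",[q[0],q[1],0],Rz(q[2]))
# board: yaw about z, slope 15 (x up)
def br(a): return Rz(a)@R.from_euler("y",-15,degrees=True).as_matrix()
Bs=np.array([[235,60],[235,-60],[120,60],[120,-60],[60,60],[60,-60],[0,60],[0,-60],[-15,60],[-15,-60]])/1e3
ps=sb([(590,20),(755,25),(562,145),(730,151),(543,218),(718,225),(523,296),(708,303),(518,320),(702,325)])
Bt=np.array([[0,-60],[60,-60],[120,-60],[235,-60],[-15,-60]])/1e3
pt=tb([(594,52),(596,153),(594,257),(592,472),(594,30)])
z0=lambda B:np.c_[B,0*B[:,0]]
def fb(q,w):
    r=br(q[3])
    return np.r_[(proj("scene",q[:3]+z0(Bs)@r.T)-ps).ravel()*w[0],(proj("top",q[:3]+z0(Bt)@r.T)-pt).ravel()*w[1]]
for w in((1,0),(1,1)):
    s=least_squares(fb,[.6,-.2,.03,3.1],args=(w,)); print("board",w,s.x[:3].round(4),np.degrees(s.x[3]).round(2),s.fun.round(1).reshape(-1,2).tolist())
q=s.x; save("board",q[:3],br(q[3]))
for n,w,l in(("wide",70,[(78,345),(200,330),(213,484),(90,498)]),("narrow",40,[(251,320),(326,317),(336,467),(267,474)]),("middle",55,[(386,305),(487,300),(495,457),(400,467)])):
    P=np.array([[0,-w/2,0],[0,w/2,0],[90,w/2,0],[90,-w/2,0]])/1e3
    f=lambda q:(proj("top",np.array([q[0],q[1],.009])+P@Rz(q[2]).T)-tc(l)).ravel()
    s=least_squares(f,[.45,.2,3.2]);q=s.x;r=Rz(q[2]);g=np.array([q[0],q[1],.018])+r@[.03,0,0]
    print(n,q[:2].round(4),np.degrees(q[2]).round(2),s.fun.round(1)); save(n,g,r)
json.dump(out,open("poses.json","w"))
E
python3 fit.py; python3 -c "
from h import *
delta(*T('wide'))"
```

```text
case (1, 0) [0.5502 0.2005] 5.28 1.54
case (0, 1) [0.5503 0.2033] 5.28 1.41
case (1, 1) [0.5504 0.202 ] 5.3 2.02
board (1, 0) [ 0.6645 -0.2044  0.0246] 176.4 [[0.5, 0.2], [-0.6, -0.0], [-0.7, 0.4], [0.6, 0.2], [-0.4, 0.2], [0.6, 0.0], [-0.2, 0.1], [-0.3, 0.3], [-0.2, -1.1], [0.5, -0.2], [-0.0, 0.0], [-0.0, 0.0], [-0.0, 0.0], [-0.0, 0.0], [-0.0, 0.0]]
board (1, 1) [ 0.6717 -0.2031  0.0308] 176.36 [[0.2, -0.3], [-0.4, -0.5], [-1.2, 0.2], [0.7, 0.1], [-1.0, 0.2], [0.6, 0.1], [-0.9, 0.4], [-0.4, 0.6], [-0.9, -0.7], [0.4, 0.3], [-0.5, 0.5], [-1.0, 0.3], [-0.6, 0.5], [-0.5, -0.0], [-0.5, -0.1]]
wide [0.518  0.2832] 185.57 [ 0.1 -0.8 -0.7  0.  -0.2  0.7  0.8 -0. ]
narrow [0.5294 0.1954] 184.67 [ 0.8 -0.3 -0.7 -1.   0.   0.8 -0.   0.5]
middle [0.5362 0.1103] 183.82 [ 0.6  0.5 -0.7 -0.   0.1  0.1 -0.1 -0.6]
t 0.1 tcp [ 0.1941 -0.5144  0.2306] [-179.93    0.     20.67] open 0.0857 goal [0.4882 0.2803 0.006 ] [180.     0.     5.57]
shift mm, now axes [ 555.7 -639.4  225.4] goal axes [ 369.7 -762.4  224.6] turn [-7.000e-02  1.000e-02  1.511e+01]
```

```bash
sed -i 's/depth=.012/depth=.007/' h.py; python3 -m handwheel '[{"tx":0.04,"ty":-0.048,"tz":0.0,"az":7.55,"jaw":-0.3},{"tx":0.034,"ty":-0.053,"az":7.55,"jaw":-0.3},{"tx":0.0285,"ty":-0.0555,"tz":0.008,"jaw":-0.3},{"tx":0.0285,"ty":-0.0555,"tz":0.008,"jaw":-0.3},{"tx":0.0285,"ty":-0.0555,"tz":0.008,"jaw":-0.3},{"tx":0.0285,"ty":-0.0555,"tz":0.008,"jaw":-0.3},{"tx":0.0285,"ty":-0.0555,"tz":0.008,"jaw":-0.3},{"tx":0.0285,"ty":-0.0555,"tz":0.008,"jaw":-0.3},{"tx":0.0285,"ty":-0.0555,"tz":0.008,"jaw":-0.3},{"tx":0.0285,"ty":-0.0555,"tz":0.008,"jaw":-0.3}]' 30; python3 -c "
from h import *
delta(*T('wide'))"
```

```text
t 0.1 tcp [ 0.1941 -0.5144  0.2306] [-179.93    0.     20.67] open 0.0857 goal [0.4882 0.2803 0.011 ] [180.     0.     5.57]
shift mm, now axes [ 555.7 -639.4  220.4] goal axes [ 369.7 -762.4  219.6] turn [-7.000e-02  1.000e-02  1.511e+01]$[0]: bad value
```

```bash
python3 -m handwheel '[{"tx":0.04,"ty":-0.048,"tz":0.0,"ax":0,"ay":0,"az":7.55,"jaw":-0.3},{"tx":0.034,"ty":-0.053,"tz":0,"ax":0,"ay":0,"az":7.55,"jaw":-0.3},{"tx":0.0285,"ty":-0.0555,"tz":0.008,"ax":0,"ay":0,"az":0,"jaw":-0.3},{"tx":0.0285,"ty":-0.0555,"tz":0.008,"ax":0,"ay":0,"az":0,"jaw":-0.3},{"tx":0.0285,"ty":-0.0555,"tz":0.008,"ax":0,"ay":0,"az":0,"jaw":-0.3},{"tx":0.0285,"ty":-0.0555,"tz":0.008,"ax":0,"ay":0,"az":0,"jaw":-0.3},{"tx":0.0285,"ty":-0.0555,"tz":0.008,"ax":0,"ay":0,"az":0,"jaw":-0.3},{"tx":0.0285,"ty":-0.0555,"tz":0.008,"ax":0,"ay":0,"az":0,"jaw":-0.3},{"tx":0.0285,"ty":-0.0555,"tz":0.008,"ax":0,"ay":0,"az":0,"jaw":-0.3},{"tx":0.0285,"ty":-0.0555,"tz":0.008,"ax":0,"ay":0,"az":0,"jaw":-0.3}]' 30; python3 -c "
from h import *
delta(*T('wide'))"
```

```text
time: 1.35
ee_pos: [0.4199, 0.0531, 0.1674]
tcp_rot: [-179.4, -0.0, 6.8]
wrist_force: [0.7, -1.0, 0.4]
opening: 0.03
grasp_force: 0.0
t 1.35 tcp [0.4199 0.0531 0.1674] [-1.7939e+02 -1.0000e-02  6.7800e+00] open 0.03 goal [0.4882 0.2803 0.011 ] [180.     0.     5.57]
shift mm, now axes [  94.5 -215.8  158.7] goal axes [  89.9 -219.5  156.4] turn [-0.61 -0.    1.22]
```

```bash
python3 -m handwheel '[{"tx":0.022,"ty":-0.05,"tz":0.012,"ax":0,"ay":0,"az":0,"jaw":-0.3},{"tx":0.022,"ty":-0.05,"tz":0.012,"ax":0,"ay":0,"az":0,"jaw":-0.3},{"tx":0.022,"ty":-0.05,"tz":0.015,"ax":0,"ay":0,"az":0,"jaw":-0.3},{"tx":0.02,"ty":-0.04,"tz":0.015,"ax":0,"ay":0,"az":0,"jaw":-0.3},{"tx":0,"ty":-0.01,"tz":0.015,"ax":0,"ay":0,"az":0,"jaw":-0.3},{"tx":0,"ty":0,"tz":0.01,"ax":0,"ay":0,"az":0,"jaw":-0.3},{"tx":0,"ty":0,"tz":0,"ax":0,"ay":0,"az":0,"jaw":-0.3},{"tx":0,"ty":0,"tz":0,"ax":0,"ay":0,"az":0,"jaw":-0.3},{"tx":0,"ty":0,"tz":0,"ax":0,"ay":0,"az":0,"jaw":-0.3},{"tx":0,"ty":0,"tz":0,"ax":0,"ay":0,"az":0,"jaw":-0.3}]'; python3 -c "
from h import *
delta(*T('wide'))
from workcell import optics
import cv2
a=optics.camera('top')['color'][:,:,::-1];b=optics.camera('scene')['color'][:,:,::-1]
f=lambda i,x0,x1,y0,y1,s:cv2.resize(np.clip(i[y0:y1,x0:x1]*1.4,0,255).astype('uint8'),None,fx=s,fy=s,interpolation=cv2.INTER_CUBIC)
cv2.imwrite('pics/c1.png',np.hstack([f(a,104,204,200,310,4),f(b,340,440,115,225,4)]))"
```

```text
time: 2.6
ee_pos: [0.4917, 0.1586, 0.0978]
tcp_rot: [-174.7, 0.0, 15.0]
wrist_force: [-0.6, 0.9, -0.1]
opening: 0.03
grasp_force: 0.0
t 2.6 tcp [0.4917 0.1586 0.0978] [-1.747e+02  4.000e-02  1.501e+01] open 0.03 goal [0.4882 0.2803 0.011 ] [180.     0.     5.57]
shift mm, now axes [  28.1 -109.9   97.4] goal axes [   8.2 -121.4   86.8] turn [-5.29  0.47  9.44]
```

View pics/c1.png

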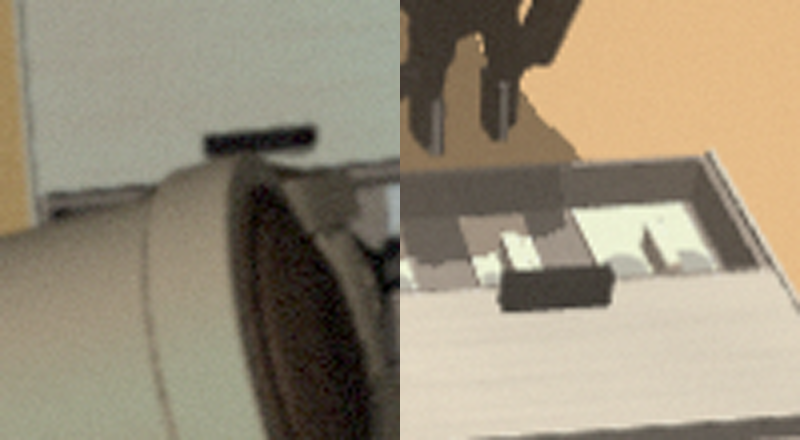

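The picture shows the arm link over the wide plate at the left of the crop, with the fingers still near y=0.16. The tilt and yaw are off, so I'll check the joints.

```bash
python3 -c "
from workcell import telemetry
o=telemetry.get_obs();print(o['q'].round(2),o['qd'].round(2),o['joint_efforts'].round(1))"
```

```text
[ 1.4970e+01 -1.1000e-01 -1.0090e+01  8.0070e+01  5.3000e+00  1.7994e+02] [ 0.07  0.13 -0.01  0.04 -0.    0.02] [ -0.  -46.8  46.9   0.    0.3   0. ]
```

```bash
sed -i 's/G=np.diag.*/G=np.diag([1.,-1,-1]) # tool x=plate x (half turn, q6 range)/' h.py; python3 -m handwheel '[{"tx":0,"ty":0,"tz":0,"ax":0,"ay":0,"az":-10.6,"jaw":-0.3},{"tx":0,"ty":0,"tz":0,"ax":0,"ay":0,"az":-10.6,"jaw":-0.3},{"tx":0,"ty":0,"tz":0,"ax":0,"ay":0,"az":-10.6,"jaw":-0.3},{"tx":0,"ty":0,"tz":0,"ax":0,"ay":0,"az":-10.6,"jaw":-0.3},{"tx":0,"ty":0,"tz":0,"ax":0,"ay":0,"az":-10.6,"jaw":-0.3},{"tx":0,"ty":0,"tz":0,"ax":0,"ay":0,"az":-10.6,"jaw":-0.3},{"tx":0,"ty":0,"tz":0,"ax":0,"ay":0,"az":-10.6,"jaw":-0.3},{"tx":0,"ty":0,"tz":0,"ax":0,"ay":0,"az":-10.6,"jaw":-0.3},{"tx":0,"ty":0,"tz":0,"ax":0,"ay":0,"az":-10.6,"jaw":-0.3},{"tx":0,"ty":0,"tz":0,"ax":0,"ay":0,"az":-10.6,"jaw":-0.3}]'; python3 -c "
from h import *
delta(*T('wide'))"
```

```text
time: 3.95
ee_pos: [0.4916, 0.1588, 0.0974]
tcp_rot: [178.6, -5.1, 121.4]
wrist_force: [0.1, -0.0, 0.8]
opening: 0.0296
grasp_force: 0.0
t 3.95 tcp [0.4916 0.1588 0.0974] [178.58  -5.11 121.44] open 0.0296 goal [0.4882 0.2803 0.011 ] [-180.      0.   -174.43]
shift mm, now axes [97.3 58.1 96.9] goal axes [ -8.4 121.3  86.4] turn [  4.13  -3.77 -64.14]
```

```bash
python3 -m handwheel '[{"tx":0,"ty":0,"tz":0,"ax":0.59,"ay":-0.54,"az":-9.0,"jaw":-0.3},{"tx":0,"ty":0,"tz":0,"ax":0.59,"ay":-0.54,"az":-9.0,"jaw":-0.3},{"tx":0,"ty":0,"tz":0,"ax":0.59,"ay":-0.54,"az":-9.0,"jaw":-0.3},{"tx":0,"ty":0,"tz":0,"ax":0.59,"ay":-0.54,"az":-9.0,"jaw":-0.3},{"tx":0,"ty":0,"tz":0,"ax":0.59,"ay":-0.54,"az":-9.0,"jaw":-0.3},{"tx":0,"ty":0,"tz":0,"ax":0.59,"ay":-0.54,"az":-9.0,"jaw":-0.3},{"tx":0,"ty":0,"tz":0,"ax":0.59,"ay":-0.54,"az":-9.0,"jaw":-0.3},{"tx":-0.004,"ty":0.055,"tz":0,"ax":0,"ay":0,"az":0,"jaw":-0.3},{"tx":-0.004,"ty":0.055,"tz":0.01,"ax":0,"ay":0,"az":0,"jaw":-0.3},{"tx":0,"ty":0.0113,"tz":0.02,"ax":0,"ay":0,"az":0,"jaw":-0.3}]'; python3 -c "
from h import *
delta(*T('wide'))"
```

```text
time: 5.2
ee_pos: [0.4911, 0.2832, 0.0674]
tcp_rot: [180.0, 0.0, -175.8]
wrist_force: [-0.1, -1.0, -0.3]
opening: 0.0296
grasp_force: 0.0
t 5.2 tcp [0.4911 0.2832 0.0674] [ 1.7997e+02  1.0000e-02 -1.7576e+02] open 0.0296 goal [0.4882 0.2803 0.011 ] [-180.      0.   -174.43]
shift mm, now axes [ 3.1 -2.8 56.4] goal axes [ 3.2 -2.7 56.4] turn [ 0.03  0.02 -1.33]
```

```bash
python3 -m handwheel '[{"tx":0.003,"ty":-0.0027,"tz":0.012,"ax":0,"ay":0,"az":-1.3,"jaw":-0.3},{"tx":0,"ty":0,"tz":0.018,"ax":0,"ay":0,"az":0,"jaw":-0.3},{"tx":0,"ty":0,"tz":0.016,"ax":0,"ay":0,"az":0,"jaw":-0.3},{"tx":0,"ty":0,"tz":0.010,"ax":0,"ay":0,"az":0,"jaw":-0.3},{"tx":0,"ty":0,"tz":0,"ax":0,"ay":0,"az":0,"jaw":-0.3},{"tx":0,"ty":0,"tz":0,"ax":0,"ay":0,"az":0,"jaw":-1},{"tx":0,"ty":0,"tz":0,"ax":0,"ay":0,"az":0,"jaw":-1},{"tx":0,"ty":0,"tz":0,"ax":0,"ay":0,"az":0,"jaw":-1},{"tx":0,"ty":0,"tz":0,"ax":0,"ay":0,"az":0,"jaw":-1},{"tx":0,"ty":0,"tz":0,"ax":0,"ay":0,"az":0,"jaw":-1}]' 40; python3 -c "
from h import *
delta(*T('wide'));delta(*lay(0))"
```

```text
time: 6.45
ee_pos: [0.4884, 0.2776, 0.0121]
tcp_rot: [-180.0, -0.0, -174.6]
wrist_force: [-0.0, -1.0, 5.1]
opening: 0.0084
grasp_force: 42.6
t 6.45 tcp [0.4884 0.2776 0.0121] [-180.     -0.   -174.62] open 0.0084 goal [0.4882 0.2803 0.011 ] [-180.      0.   -174.43]
shift mm, now axes [0.  2.7 1.1] goal axes [0.  2.7 1.1] turn [-0.   -0.   -0.19]
t 6.45 tcp [0.4884 0.2776 0.0121] [-180.     -0.   -174.62] open 0.0084 goal [ 0.6454 -0.2014  0.0502] [180.   -10.2  176.36]
shift mm, now axes [-111.4 -491.6  -38.2] goal axes [-177.4 -468.1  -70.7] turn [-0.8  10.17  9.  ]
```

```bash
python3 -m handwheel '[{"tx":0,"ty":0,"tz":-0.035,"ax":0,"ay":0,"az":0,"jaw":-1},{"tx":0,"ty":0,"tz":-0.045,"ax":0,"ay":0,"az":0,"jaw":-1},{"tx":0,"ty":0,"tz":-0.045,"ax":0,"ay":0,"az":0,"jaw":-1},{"tx":-0.0124,"ty":-0.0546,"tz":0,"ax":0,"ay":0,"az":0,"jaw":-1},{"tx":-0.0124,"ty":-0.0546,"tz":0,"ax":0,"ay":0,"az":0,"jaw":-1},{"tx":-0.0124,"ty":-0.0546,"tz":0,"ax":0,"ay":0,"az":0,"jaw":-1},{"tx":-0.0124,"ty":-0.0546,"tz":0,"ax":0,"ay":0,"az":0,"jaw":-1},{"tx":-0.0124,"ty":-0.0546,"tz":0,"ax":0,"ay":0,"az":0,"jaw":-1},{"tx":-0.0124,"ty":-0.0546,"tz":0,"ax":0,"ay":0,"az":0,"jaw":-1},{"tx":-0.0124,"ty":-0.0546,"tz":0,"ax":0,"ay":0,"az":0,"jaw":-1}]'; python3 -c "
from h import *
delta(*lay(0))"
```

```text
time: 7.7
ee_pos: [0.6106, -0.0967, 0.1361]
tcp_rot: [-180.0, -0.1, -174.6]
wrist_force: [0.8, 0.2, -0.8]
opening: 0.009
grasp_force: 41.9
t 7.7 tcp [ 0.6106 -0.0967  0.1361] [-1.7998e+02 -9.0000e-02 -1.7462e+02] open 0.009 goal [ 0.6454 -0.2014  0.0502] [180.   -10.2  176.36]
shift mm, now axes [ -25.  -107.5   85.9] goal axes [ -55.9 -102.3   77.2] turn [-0.83 10.09  9.  ]
```

```bash
python3 -m handwheel '[{"tx":-0.0124,"ty":-0.052,"tz":0.01,"ax":0,"ay":0,"az":0,"jaw":-1},{"tx":-0.0124,"ty":-0.052,"tz":0.02,"ax":0,"ay":0,"az":0,"jaw":-1},{"tx":0,"ty":0,"tz":0.02,"ax":-0.28,"ay":3.36,"az":3.0,"jaw":-1},{"tx":0,"ty":0,"tz":0,"ax":-0.28,"ay":3.36,"az":3.0,"jaw":-1},{"tx":0,"ty":0,"tz":0,"ax":-0.27,"ay":3.36,"az":3.0,"jaw":-1},{"tx":0,"ty":0,"tz":0,"ax":0,"ay":0,"az":0,"jaw":-1},{"tx":0,"ty":0,"tz":0,"ax":0,"ay":0,"az":0,"jaw":-1},{"tx":0,"ty":0,"tz":0,"ax":0,"ay":0,"az":0,"jaw":-1},{"tx":0,"ty":0,"tz":0,"ax":0,"ay":0,"az":0,"jaw":-1},{"tx":0,"ty":0,"tz":0,"ax":0,"ay":0,"az":0,"jaw":-1}]'; cat > look.py <<'E'
import sys
from h import *
from workcell import optics
import cv2
a=optics.camera('top')['color'][:,:,::-1];b=optics.camera('scene')['color'][:,:,::-1]
f=lambda i,x0,x1,y0,y1,s:cv2.resize(np.clip(i[y0:y1,x0:x1]*1.4,0,255).astype('uint8'),None,fx=s,fy=s,interpolation=cv2.INTER_CUBIC)
cv2.imwrite(sys.argv[1],np.hstack([f(a,312,392,170,290,5),f(b,148,228,125,245,5)]))
E
python3 look.py pics/p1.png; python3 -c "
from h import *
delta(*lay(0))"
```

```text
time: 8.95
ee_pos: [0.6447, -0.1962, 0.0868]
tcp_rot: [-180.0, -10.1, 176.4]
wrist_force: [-0.3, 0.4, -0.7]
opening: 0.009
grasp_force: 41.9
t 9.05 tcp [ 0.6447 -0.1962  0.0866] [-179.99  -10.16  176.36] open 0.0089 goal [ 0.6454 -0.2014  0.0502] [180.   -10.2  176.36]
shift mm, now axes [-7.4 -5.2 35.6] goal axes [-7.5 -5.2 35.6] turn [-0.01  0.04  0.  ]
```

View pics/p1.png

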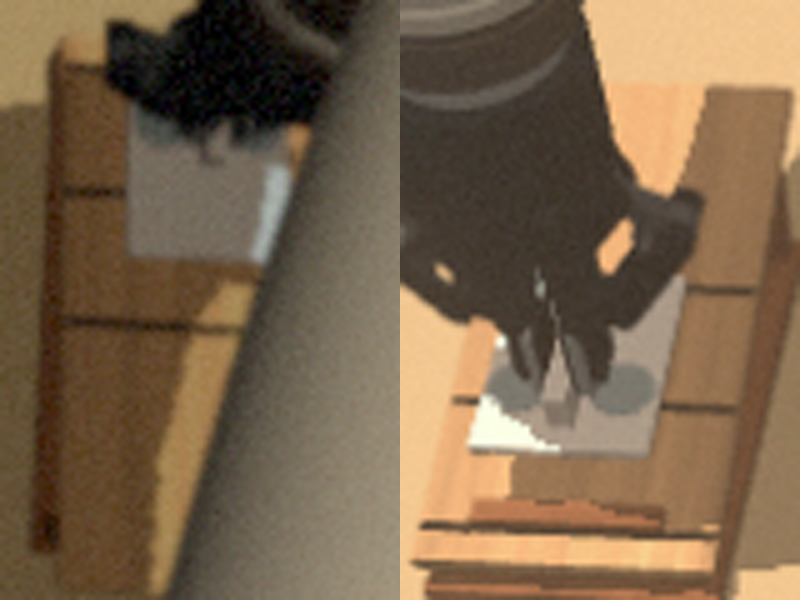

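The scene half shows the wide plate level in the fingers. Its lower-edge corners are at crop (468,450) and (650,456) and its upper-right corner is at (686,278), with the lowest line from (420,525) to (718,535). I'll compare these with predictions.

```bash
python3 - <<'E'
from h import *
p=np.array([.6447,-.1962,.0866]); r=R.from_euler("xyz",[-179.99,-10.16,176.36],degrees=True).as_matrix()
a=r@G.T; g=p-(r[:,2])*.007
m=lambda q:((np.array(q)-[148,125]+.5)*5-.5+[400,0]).round(0).tolist()
P=lambda x,y,z:g+a@(np.array([x-30,y,z-14])/1e3)
for q in((0,35,0),(0,-35,0),(0,35,5),(0,-35,5),(90,-35,5)): print("scene",q,m(proj("scene",P(*q))[0]))
mt=lambda q:((np.array(q)-[312,170]+.5)*5-.5).round(0).tolist()
for q in((90,-35,5),(90,35,5)): print("top",q,mt(proj("top",P(*q))[0]))
b,B=T("board")
for x in(0,60,120):
  for y in(60,-60): print("line",x,y,m(proj("scene",b+B@[x/1e3,y/1e3,0])[0]), mt(proj("top",b+B@[x/1e3,y/1e3,0])[0]))
E
```

```text
scene (0, 35, 0) [472.0, 449.0]
scene (0, -35, 0) [652.0, 456.0]
scene (0, 35, 5) [469.0, 441.0]
scene (0, -35, 5) [650.0, 448.0]
scene (90, -35, 5) [689.0, 271.0]
top (90, -35, 5) [122.0, 257.0]
top (90, 35, 5) [286.0, 266.0]
line 0 60 [418.0, 526.0] [319.0, 83.0]
line 0 -60 [716.0, 538.0] [60.0, 68.0]
line 60 60 [449.0, 400.0] [325.0, 208.0]
line 60 -60 [737.0, 411.0] [60.0, 193.0]
line 120 60 [478.0, 283.0] [330.0, 338.0]
line 120 -60 [757.0, 292.0] [59.0, 324.0]
```

```bash
python3 -m handwheel '[{"tx":-0.0035,"ty":-0.002,"tz":0.006,"ax":0,"ay":0,"az":0,"jaw":-1},{"tx":-0.004,"ty":-0.0022,"tz":0.008,"ax":0,"ay":0,"az":0,"jaw":-1},{"tx":0,"ty":0,"tz":0.007,"ax":0,"ay":0,"az":0,"jaw":-1},{"tx":0,"ty":0,"tz":0.005,"ax":0,"ay":0,"az":0,"jaw":-1},{"tx":0,"ty":0,"tz":0.003,"ax":0,"ay":0,"az":0,"jaw":-1},{"tx":0,"ty":0,"tz":0.002,"ax":0,"ay":0,"az":0,"jaw":-1},{"tx":0,"ty":0,"tz":0.001,"ax":0,"ay":0,"az":0,"jaw":-1},{"tx":0,"ty":0,"tz":0,"ax":0,"ay":0,"az":0,"jaw":-1},{"tx":0,"ty":0,"tz":0,"ax":0,"ay":0,"az":0,"jaw":-1},{"tx":0,"ty":0,"tz":0,"ax":0,"ay":0,"az":0,"jaw":-1}]'; python3 -c "
from h import *
delta(*lay(0))"
```

```text
time: 10.3
ee_pos: [0.6463, -0.2005, 0.0537]
tcp_rot: [-180.0, -10.2, 176.4]
wrist_force: [0.4, 0.1, -0.6]
opening: 0.0091
grasp_force: 41.9
t 10.3 tcp [ 0.6463 -0.2005  0.0537] [-179.99  -10.17  176.35] open 0.0091 goal [ 0.6454 -0.2014  0.0502] [180.   -10.2  176.36]
shift mm, now axes [ 0.2 -1.   3.5] goal axes [ 0.2 -1.   3.5] turn [-0.01  0.03 -0.01]
```

```bash
python3 -m handwheel '[{"tx":0,"ty":0,"tz":0.0008,"ax":0,"ay":0,"az":0,"jaw":-1},{"tx":0,"ty":0,"tz":0.0008,"ax":0,"ay":0,"az":0,"jaw":-1},{"tx":0,"ty":0,"tz":0.0008,"ax":0,"ay":0,"az":0,"jaw":-1},{"tx":0,"ty":0,"tz":0.0006,"ax":0,"ay":0,"az":0,"jaw":-1},{"tx":0,"ty":0,"tz":0,"ax":0,"ay":0,"az":0,"jaw":-1},{"tx":0,"ty":0,"tz":0,"ax":0,"ay":0,"az":0,"jaw":-1},{"tx":0,"ty":0,"tz":0,"ax":0,"ay":0,"az":0,"jaw":-1},{"tx":0,"ty":0,"tz":0,"ax":0,"ay":0,"az":0,"jaw":-1},{"tx":0,"ty":0,"tz":0,"ax":0,"ay":0,"az":0,"jaw":-1},{"tx":0,"ty":0,"tz":0,"ax":0,"ay":0,"az":0,"jaw":-1}]'; python3 -c "
from h import *
delta(*lay(0))"
```

```text
time: 11.55
ee_pos: [0.6462, -0.2005, 0.0526]
tcp_rot: [-180.0, -10.0, 176.4]
wrist_force: [-1.0, 0.7, 9.7]
opening: 0.0088
grasp_force: 43.3
t 11.55 tcp [ 0.6462 -0.2005  0.0526] [-179.97  -10.04  176.35] open 0.0088 goal [ 0.6454 -0.2014  0.0502] [180.   -10.2  176.36]
shift mm, now axes [ 0.3 -1.   2.5] goal axes [ 0.3 -1.   2.5] turn [-0.03  0.16 -0.  ]
```

```bash
python3 -m handwheel '[{"tx":0,"ty":0,"tz":0,"ax":0,"ay":0,"az":0,"jaw":-0.6},{"tx":0,"ty":0,"tz":0,"ax":0,"ay":0,"az":0,"jaw":-0.5},{"tx":0,"ty":0,"tz":-0.01,"ax":0,"ay":0,"az":0,"jaw":-0.5},{"tx":0,"ty":0,"tz":-0.03,"ax":0,"ay":0,"az":0,"jaw":-0.3},{"tx":0,"ty":0,"tz":-0.04,"ax":0,"ay":0,"az":0,"jaw":-0.3},{"tx":0.01,"ty":0.055,"tz":0,"ax":0,"ay":-3.4,"az":-2.5,"jaw":-0.3},{"tx":0.01,"ty":0.055,"tz":0,"ax":0,"ay":-3.4,"az":-2.5,"jaw":-0.3},{"tx":0.015,"ty":0.055,"tz":0,"ax":0,"ay":-3.3,"az":-2.3,"jaw":-0.3},{"tx":0.03,"ty":0.055,"tz":0,"ax":0,"ay":0,"az":0,"jaw":-0.3},{"tx":0.03,"ty":0.05,"tz":0,"ax":0,"ay":0,"az":0,"jaw":-0.3}]'; python3 look.py pics/p2.png; python3 -c "
from h import *
delta(*T('middle'))"
```

```text
time: 12.8
ee_pos: [0.5609, 0.0665, 0.1362]
tcp_rot: [179.3, 0.0, -176.4]
wrist_force: [0.6, 0.2, 0.6]
opening: 0.0298
grasp_force: 0.0
t 12.9 tcp [0.5597 0.0686 0.1368] [ 1.7930e+02  1.0000e-02 -1.7614e+02] open 0.03 goal [0.5062 0.1083 0.011 ] [-180.      0.   -176.18]
shift mm, now axes [ 50.7  41.7 126.3] goal axes [ 50.7  43.2 125.8] turn [0.7  0.01 0.04]
```

View pics/p2.png

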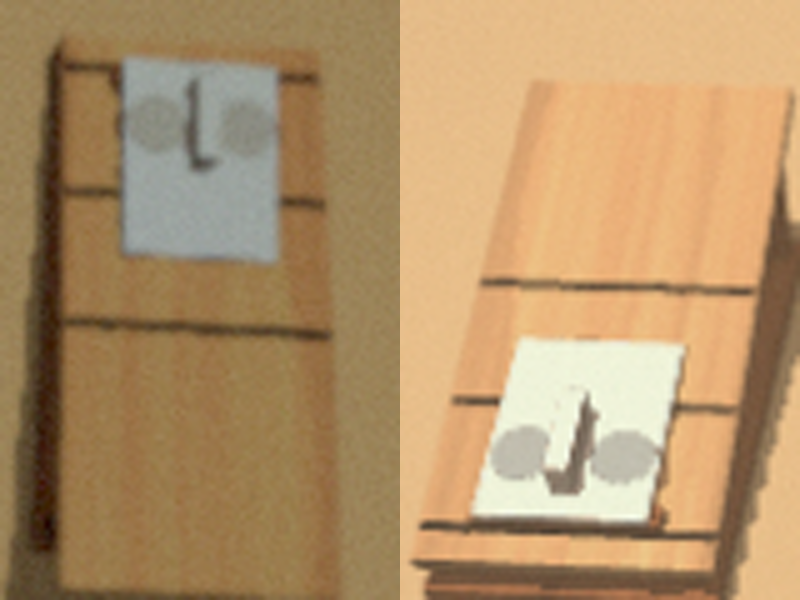

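The wide plate lies on the board. In the top view its corners are (122,57), (279,68), (277,262) and (120,257); in the scene view its lower edge runs (472,516) to (650,521). The lines are clearly visible, so I'll fit the plate relative to the board.

```bash
cat > rel.py <<'E'
from h import *
mt=lambda l:(np.array(l)+.5)/5-.5+[312,170]
ms=lambda l:(np.array(l)-[400,0]+.5)/5-.5+[148,125]
L=np.array([[x,y,0] for x in(0,60,120) for y in(-60,60)])/1e3
Lt=mt([(65,67),(318,78),(65,190),(325,204),(66,322),(330,336)])
Ls=ms([(717,536),(420,525),(738,409),(452,400),(756,291),(482,282)])
X=np.array([[235,-60,0],[235,60,0]])/1e3; Xs=ms([(792,90),(530,80)])
Br=lambda a:R.from_euler("z",a).as_matrix()@R.from_euler("y",-15,degrees=True).as_matrix()
def fb(q):
    r=Br(q[3]);t=q[4:6];P=lambda A:q[:3]+A@r.T
    return np.r_[(proj("top",P(L))+t-Lt).ravel(),(proj("scene",P(L))+q[6:8]-Ls).ravel(),(proj("scene",P(X))+q[6:8]-Xs).ravel(),q[4:8]]  # weak prior on offsets
s=least_squares(fb,[.67,-.2,.03,3.08,0,0,0,0]);Q=s.x
def plate(line,w,top,scn):
    """top: 4 top-face corners [lower -y, lower +y, upper +y, upper -y]; scn same"""
    r=Br(Q[3]);P=np.array([[0,-w/2,5],[0,w/2,5],[90,w/2,5],[90,-w/2,5]])/1e3
    def f(q,wt):
        a=r@R.from_euler("zy",[q[2],np.radians(4.8)]).as_matrix()
        W=Q[:3]+r@[line/1e3+q[0],q[1],.0075]+P@a.T
        return np.r_[(proj("top",W)+Q[4:6]-mt(top)).ravel()*wt[0],(proj("scene",W)+Q[6:8]-ms(scn)).ravel()*wt[1]]
    for wt in((1,0),(0,1),(1,1)):
        u=least_squares(f,[0,0,0],args=(wt,)); print(line,wt,"err x,y mm",(u.x[:2]*1e3).round(1),"yaw",np.degrees(u.x[2]).round(2),"res",np.abs(u.fun).max().round(2))
if __name__=="__main__":
    print(Q[:3].round(4),np.degrees(Q[3]).round(2),Q[4:].round(2),np.abs(s.fun).max().round(2))
    plate(0,70,[(122,57),(279,68),(277,262),(120,257)],[(650,519),(472,514),(519,340),(685,346)])
E
python3 rel.py
```

```text
[ 0.6718 -0.2032  0.0304] 176.52 [ 0.36 -0.45  0.4  -0.26] 0.77
0 (1, 0) err x,y mm [-0.3  0.7] yaw -0.43 res 0.55
0 (0, 1) err x,y mm [-1.7 -0. ] yaw 0.34 res 0.49
0 (1, 1) err x,y mm [-1.   0.4] yaw -0.03 res 0.73
```

The wide plate is within about 1 mm and square. Next is the middle plate.

```bash
python3 -m handwheel '[{"tx":0.025,"ty":0.022,"tz":0.02,"ax":0,"ay":0,"az":0,"jaw":-0.3},{"tx":0.024,"ty":0.018,"tz":0.03,"ax":0,"ay":0,"az":0,"jaw":-0.3},{"tx":0,"ty":0,"tz":0.02,"ax":0,"ay":0,"az":0,"jaw":-0.3},{"tx":0,"ty":0,"tz":0,"ax":0,"ay":0,"az":0,"jaw":-0.3},{"tx":0,"ty":0,"tz":0,"ax":0,"ay":0,"az":0,"jaw":-0.3},{"tx":0,"ty":0,"tz":0,"ax":0,"ay":0,"az":0,"jaw":-0.3},{"tx":0,"ty":0,"tz":0,"ax":0,"ay":0,"az":0,"jaw":-0.3},{"tx":0,"ty":0,"tz":0,"ax":0,"ay":0,"az":0,"jaw":-0.3},{"tx":0,"ty":0,"tz":0,"ax":0,"ay":0,"az":0,"jaw":-0.3},{"tx":0,"ty":0,"tz":0,"ax":0,"ay":0,"az":0,"jaw":-0.3}]'; python3 -c "
from h import *
delta(*T('middle'))"
```

```text
time: 14.15
ee_pos: [0.5105, 0.1025, 0.0658]
tcp_rot: [179.3, -0.0, -176.4]
wrist_force: [-0.7, 0.7, 0.4]
opening: 0.0296
grasp_force: 0.0
t 14.15 tcp [0.5105 0.1025 0.0658] [ 1.7935e+02 -2.0000e-02 -1.7638e+02] open 0.0296 goal [0.5062 0.1083 0.011 ] [-180.      0.   -176.18]
shift mm, now axes [ 3.9  5.5 54.9] goal axes [ 3.9  6.1 54.8] turn [ 0.65 -0.02 -0.2 ]
```

```bash
python3 -m handwheel '[{"tx":0.0039,"ty":0.0058,"tz":0.012,"ax":0.65,"ay":0,"az":-0.2,"jaw":-0.3},{"tx":0,"ty":0,"tz":0.018,"ax":0,"ay":0,"az":0,"jaw":-0.3},{"tx":0,"ty":0,"tz":0.015,"ax":0,"ay":0,"az":0,"jaw":-0.3},{"tx":0,"ty":0,"tz":0.0095,"ax":0,"ay":0,"az":0,"jaw":-0.3},{"tx":0,"ty":0,"tz":0,"ax":0,"ay":0,"az":0,"jaw":-0.3},{"tx":0,"ty":0,"tz":0,"ax":0,"ay":0,"az":0,"jaw":-1},{"tx":0,"ty":0,"tz":0,"ax":0,"ay":0,"az":0,"jaw":-1},{"tx":0,"ty":0,"tz":0,"ax":0,"ay":0,"az":0,"jaw":-1},{"tx":0,"ty":0,"tz":0,"ax":0,"ay":0,"az":0,"jaw":-1},{"tx":0,"ty":0,"tz":0,"ax":0,"ay":0,"az":0,"jaw":-1}]' 40; python3 -c "
from h import *
delta(*T('middle'));delta(*lay(.06))"
```

```text
time: 15.4
ee_pos: [0.5067, 0.1082, 0.012]
tcp_rot: [180.0, 0.0, -176.2]
wrist_force: [-0.4, 0.4, 5.3]
opening: 0.009
grasp_force: 42.9
t 15.4 tcp [0.5067 0.1082 0.012 ] [ 1.8000e+02  5.0000e-02 -1.7619e+02] open 0.009 goal [0.5062 0.1083 0.011 ] [-180.      0.   -176.18]
shift mm, now axes [0.4 0.1 1. ] goal axes [0.4 0.1 1. ] turn [ 0.    0.05 -0.  ]
t 15.4 tcp [0.5067 0.1082 0.012 ] [ 1.8000e+02  5.0000e-02 -1.7619e+02] open 0.009 goal [ 0.5876 -0.1977  0.0658] [180.   -10.2  176.36]
shift mm, now axes [ -60.4 -310.6  -53.8] goal axes [ -89.1 -300.2  -70.7] turn [-0.66 10.23  7.44]
```

```bash
python3 -m handwheel '[{"tx":0,"ty":0,"tz":-0.035,"ax":0,"ay":0,"az":0,"jaw":-1},{"tx":0,"ty":0,"tz":-0.045,"ax":0,"ay":0,"az":0,"jaw":-1},{"tx":0,"ty":0,"tz":-0.04,"ax":0,"ay":0,"az":0,"jaw":-1},{"tx":-0.0101,"ty":-0.0518,"tz":0,"ax":0,"ay":0,"az":0,"jaw":-1},{"tx":-0.0101,"ty":-0.0518,"tz":0,"ax":0,"ay":0,"az":0,"jaw":-1},{"tx":-0.0101,"ty":-0.0518,"tz":0,"ax":0,"ay":0,"az":0,"jaw":-1},{"tx":-0.0101,"ty":-0.0518,"tz":0,"ax":0,"ay":0,"az":0,"jaw":-1},{"tx":-0.0101,"ty":-0.0518,"tz":0,"ax":0,"ay":0,"az":0,"jaw":-1},{"tx":-0.0101,"ty":-0.0518,"tz":0,"ax":0,"ay":0,"az":0,"jaw":-1},{"tx":0,"ty":0,"tz":0,"ax":-0.22,"ay":3.41,"az":2.48,"jaw":-1}]'; python3 -m handwheel '[{"tx":0,"ty":0,"tz":0,"ax":-0.22,"ay":3.41,"az":2.48,"jaw":-1},{"tx":0,"ty":0,"tz":0.01,"ax":-0.22,"ay":3.41,"az":2.48,"jaw":-1},{"tx":0,"ty":0,"tz":0.01,"ax":0,"ay":0,"az":0,"jaw":-1},{"tx":0,"ty":0,"tz":0.01,"ax":0,"ay":0,"az":0,"jaw":-1},{"tx":0,"ty":0,"tz":0,"ax":0,"ay":0,"az":0,"jaw":-1},{"tx":0,"ty":0,"tz":0,"ax":0,"ay":0,"az":0,"jaw":-1},{"tx":0,"ty":0,"tz":0,"ax":0,"ay":0,"az":0,"jaw":-1},{"tx":0,"ty":0,"tz":0,"ax":0,"ay":0,"az":0,"jaw":-1},{"tx":0,"ty":0,"tz":0,"ax":0,"ay":0,"az":0,"jaw":-1},{"tx":0,"ty":0,"tz":0,"ax":0,"ay":0,"az":0,"jaw":-1}]'; python3 -c "
from h import *
delta(*lay(.06))"
```

```text
time: 16.65
ee_pos: [0.5869, -0.2013, 0.1308]
tcp_rot: [179.9, -3.5, -178.9]
wrist_force: [0.6, 0.6, -0.7]
opening: 0.0088
grasp_force: 42.0
time: 17.9
ee_pos: [0.5827, -0.1977, 0.1017]
tcp_rot: [-180.0, -10.3, 176.4]
wrist_force: [-0.1, -0.5, -0.4]
opening: 0.0092
grasp_force: 42.0
t 17.9 tcp [ 0.5827 -0.1977  0.1017] [-179.99  -10.26  176.36] open 0.0092 goal [ 0.5876 -0.1977  0.0658] [180.   -10.2  176.36]
shift mm, now axes [-11.2   0.2  34.5] goal axes [-11.2   0.2  34.5] turn [-0.01 -0.06 -0.  ]
```

```bash
python3 -m handwheel '[{"tx":-0.0055,"ty":0.0013,"tz":0.006,"ax":0,"ay":0,"az":0.1,"jaw":-1},{"tx":-0.0055,"ty":0,"tz":0.008,"ax":0,"ay":0,"az":0,"jaw":-1},{"tx":0,"ty":0,"tz":0.006,"ax":0,"ay":0,"az":0,"jaw":-1},{"tx":0,"ty":0,"tz":0.005,"ax":0,"ay":0,"az":0,"jaw":-1},{"tx":0,"ty":0,"tz":0.003,"ax":0,"ay":0,"az":0,"jaw":-1},{"tx":0,"ty":0,"tz":0.0015,"ax":0,"ay":0,"az":0,"jaw":-1},{"tx":0,"ty":0,"tz":0.0005,"ax":0,"ay":0,"az":0,"jaw":-1},{"tx":0,"ty":0,"tz":0,"ax":0,"ay":0,"az":0,"jaw":-1},{"tx":0,"ty":0,"tz":0,"ax":0,"ay":0,"az":0,"jaw":-1},{"tx":0,"ty":0,"tz":0,"ax":0,"ay":0,"az":0,"jaw":-1}]'; python3 -c "
from h import *
delta(*lay(.06))"
```

```text
time: 19.15
ee_pos: [0.5883, -0.1967, 0.0703]
tcp_rot: [-180.0, -10.3, 176.3]
wrist_force: [-0.4, -0.8, -0.6]
opening: 0.0083
grasp_force: 42.0
t 19.15 tcp [ 0.5883 -0.1967  0.0703] [-179.97  -10.25  176.25] open 0.0083 goal [ 0.5876 -0.1977  0.0658] [180.   -10.2  176.36]
shift mm, now axes [-0.2 -1.1  4.6] goal axes [-0.2 -1.1  4.6] turn [-0.01 -0.05 -0.1 ]
```

```bash
python3 -m handwheel '[{"tx":0,"ty":0,"tz":0.001,"ax":0,"ay":0,"az":-0.25,"jaw":-1},{"tx":0,"ty":0,"tz":0.001,"ax":0,"ay":0,"az":0,"jaw":-1},{"tx":0,"ty":0,"tz":0.0008,"ax":0,"ay":0,"az":0,"jaw":-1},{"tx":0,"ty":0,"tz":0.0006,"ax":0,"ay":0,"az":0,"jaw":-1},{"tx":0,"ty":0,"tz":0,"ax":0,"ay":0,"az":0,"jaw":-1},{"tx":0,"ty":0,"tz":0,"ax":0,"ay":0,"az":0,"jaw":-1},{"tx":0,"ty":0,"tz":0,"ax":0,"ay":0,"az":0,"jaw":-1},{"tx":0,"ty":0,"tz":0,"ax":0,"ay":0,"az":0,"jaw":-1},{"tx":0,"ty":0,"tz":0,"ax":0,"ay":0,"az":0,"jaw":-1},{"tx":0,"ty":0,"tz":0,"ax":0,"ay":0,"az":0,"jaw":-1}]'; python3 -c "
from h import *
delta(*lay(.06))"
```

```text
time: 20.4
ee_pos: [0.5879, -0.1967, 0.0682]
tcp_rot: [180.0, -10.2, 176.5]
wrist_force: [-0.9, 0.9, 8.7]
opening: 0.0087
grasp_force: 43.1
t 20.4 tcp [ 0.5879 -0.1967  0.0682] [180.   -10.18 176.51] open 0.0087 goal [ 0.5876 -0.1977  0.0658] [180.   -10.2  176.36]
shift mm, now axes [-0.2 -1.   2.4] goal axes [-0.2 -1.   2.4] turn [-0.03  0.02  0.15]
```

Contact. I'll release, retreat and move toward the narrow plate.

```bash
python3 -m handwheel '[{"tx":0,"ty":0,"tz":0,"ax":0,"ay":0,"az":0,"jaw":-0.6},{"tx":0,"ty":0,"tz":0,"ax":0,"ay":0,"az":0,"jaw":-0.5},{"tx":0,"ty":0,"tz":-0.01,"ax":0,"ay":0,"az":0,"jaw":-0.5},{"tx":0,"ty":0,"tz":-0.03,"ax":0,"ay":0,"az":0,"jaw":-0.3},{"tx":0,"ty":0,"tz":-0.03,"ax":0,"ay":0,"az":0,"jaw":-0.3},{"tx":0,"ty":0.06,"tz":0,"ax":0,"ay":-3.4,"az":-2.7,"jaw":-0.3},{"tx":0,"ty":0.06,"tz":0,"ax":0,"ay":-3.4,"az":-2.7,"jaw":-0.3},{"tx":0,"ty":0.06,"tz":0,"ax":0,"ay":-3.4,"az":-2.7,"jaw":-0.3},{"tx":0.012,"ty":0.06,"tz":0,"ax":0,"ay":0,"az":0,"jaw":-0.3},{"tx":0.02,"ty":0.06,"tz":0,"ax":0,"ay":0,"az":0,"jaw":-0.3}]'; python3 look.py pics/p3.png; python3 -c "
from h import *
delta(*T('narrow'))"
```

```text
time: 21.65
ee_pos: [0.561, 0.1006, 0.1393]
tcp_rot: [179.2, 0.1, -175.4]
wrist_force: [0.8, 0.4, 0.5]
opening: 0.03
grasp_force: 0.0
t 21.75 tcp [0.5597 0.1034 0.1397] [ 1.7919e+02  4.0000e-02 -1.7514e+02] open 0.0296 goal [0.4995 0.193  0.011 ] [-180.      0.   -175.33]
shift mm, now axes [ 52.5  92.5 130. ] goal axes [ 52.7  94.1 128.7] turn [0.81 0.04 0.19]
```

View pics/p3.png

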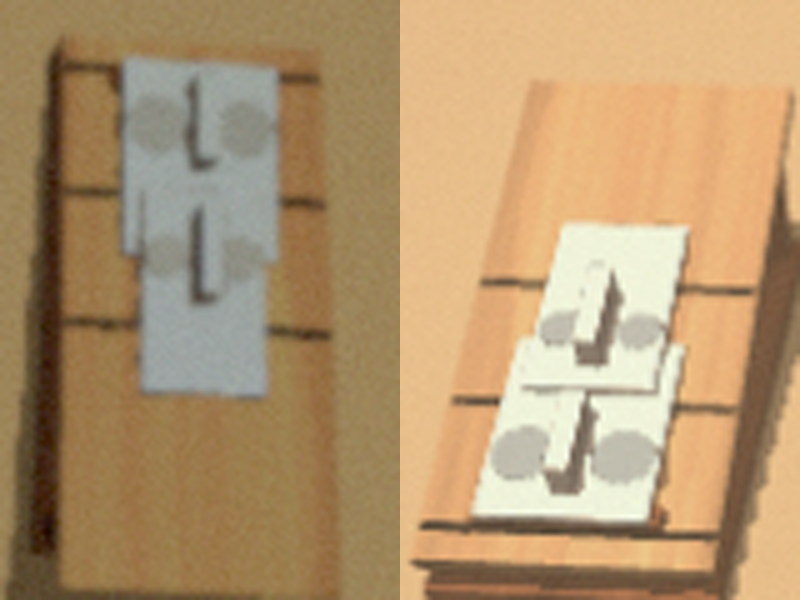

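The middle plate overlaps the wide one. In the scene view its lower edge runs (521,382) to (658,387) and its upper edge (562,224) to (689,228); in the top view its upper edge runs (141,388) to (267,395).

```bash
python3 -c "
from rel import *
plate(60,55,[(143,186),(268,194),(267,395),(141,388)],[(658,386),(522,381),(562,224),(689,228)])"; python3 -m handwheel '[{"tx":0.026,"ty":0.045,"tz":0.02,"ax":0.8,"ay":0,"az":0.2,"jaw":-0.3},{"tx":0.022,"ty":0.042,"tz":0.03,"ax":0,"ay":0,"az":0,"jaw":-0.3},{"tx":0.001,"ty":0.003,"tz":0.02,"ax":0,"ay":0,"az":0,"jaw":-0.3},{"tx":0,"ty":0,"tz":0,"ax":0,"ay":0,"az":0,"jaw":-0.3},{"tx":0,"ty":0,"tz":0,"ax":0,"ay":0,"az":0,"jaw":-0.3},{"tx":0,"ty":0,"tz":0,"ax":0,"ay":0,"az":0,"jaw":-0.3},{"tx":0,"ty":0,"tz":0,"ax":0,"ay":0,"az":0,"jaw":-0.3},{"tx":0,"ty":0,"tz":0,"ax":0,"ay":0,"az":0,"jaw":-0.3},{"tx":0,"ty":0,"tz":0,"ax":0,"ay":0,"az":0,"jaw":-0.3},{"tx":0,"ty":0,"tz":0,"ax":0,"ay":0,"az":0,"jaw":-0.3}]'; python3 -c "
from h import *
delta(*T('narrow'))"
```

```text
60 (1, 0) err x,y mm [-0.5  1.7] yaw -0.56 res 0.22
60 (0, 1) err x,y mm [ 0.4 -0.6] yaw 0.88 res 0.74
60 (1, 1) err x,y mm [-0.   0.4] yaw 0.17 res 0.88
time: 23.0
ee_pos: [0.5056, 0.1849, 0.069]
tcp_rot: [-179.9, 0.0, -175.6]
wrist_force: [-0.2, -0.1, -0.0]
opening: 0.0301
grasp_force: 0.0
t 23.0 tcp [0.5056 0.1849 0.069 ] [-179.94    0.   -175.64] open 0.0301 goal [0.4995 0.193  0.011 ] [-180.      0.   -175.33]
shift mm, now axes [ 5.4  8.6 58. ] goal axes [ 5.4  8.6 58. ] turn [-0.06  0.   -0.31]
```

```bash
python3 -m handwheel '[{"tx":0.0054,"ty":0.0086,"tz":0.012,"ax":0,"ay":0,"az":-0.3,"jaw":-0.3},{"tx":0,"ty":0,"tz":0.018,"ax":0,"ay":0,"az":0,"jaw":-0.3},{"tx":0,"ty":0,"tz":0.017,"ax":0,"ay":0,"az":0,"jaw":-0.3},{"tx":0,"ty":0,"tz":0.0105,"ax":0,"ay":0,"az":0,"jaw":-0.3},{"tx":0,"ty":0,"tz":0,"ax":0,"ay":0,"az":0,"jaw":-0.3},{"tx":0,"ty":0,"tz":0,"ax":0,"ay":0,"az":0,"jaw":-1},{"tx":0,"ty":0,"tz":0,"ax":0,"ay":0,"az":0,"jaw":-1},{"tx":0,"ty":0,"tz":0,"ax":0,"ay":0,"az":0,"jaw":-1},{"tx":0,"ty":0,"tz":0,"ax":0,"ay":0,"az":0,"jaw":-1},{"tx":0,"ty":0,"tz":0,"ax":0,"ay":0,"az":0,"jaw":-1}]' 40; python3 -c "
from h import *
delta(*T('narrow'));delta(*lay(.12))"
```

```text
time: 24.25
ee_pos: [0.5, 0.1931, 0.012]
tcp_rot: [-180.0, 0.1, -175.3]
wrist_force: [0.4, -0.7, 4.5]
opening: 0.0092
grasp_force: 43.0
t 24.25 tcp [0.5    0.1931 0.012 ] [-1.7995e+02  6.0000e-02 -1.7535e+02] open 0.0092 goal [0.4995 0.193  0.011 ] [-180.      0.   -175.33]
shift mm, now axes [ 0.5 -0.1  1. ] goal axes [ 0.5 -0.1  1. ] turn [-0.05  0.06 -0.02]
t 24.25 tcp [0.5    0.1931 0.012 ] [-1.7995e+02  6.0000e-02 -1.7535e+02] open 0.0092 goal [ 0.5298 -0.1941  0.0813] [180.   -10.2  176.36]
shift mm, now axes [   1.7 -388.3  -69. ] goal axes [ -41.2 -384.4  -77.8] turn [-0.78 10.25  8.27]
```

```bash
python3 -m handwheel '[{"tx":0,"ty":0,"tz":-0.035,"ax":0,"ay":0,"az":0,"jaw":-1},{"tx":0,"ty":0,"tz":-0.045,"ax":0,"ay":0,"az":0,"jaw":-1},{"tx":0,"ty":0,"tz":-0.045,"ax":0,"ay":0,"az":0,"jaw":-1},{"tx":0,"ty":-0.0555,"tz":0,"ax":0,"ay":0,"az":0,"jaw":-1},{"tx":0,"ty":-0.0555,"tz":0,"ax":0,"ay":0,"az":0,"jaw":-1},{"tx":0,"ty":-0.0555,"tz":0,"ax":0,"ay":0,"az":0,"jaw":-1},{"tx":0,"ty":-0.0555,"tz":0,"ax":0,"ay":0,"az":0,"jaw":-1},{"tx":0,"ty":-0.0555,"tz":0,"ax":0,"ay":0,"az":0,"jaw":-1},{"tx":0,"ty":-0.0555,"tz":0,"ax":0,"ay":0,"az":0,"jaw":-1},{"tx":0,"ty":-0.0555,"tz":0,"ax":0,"ay":0,"az":0,"jaw":-1}]'; python3 -m handwheel '[{"tx":0,"ty":0,"tz":0,"ax":-0.26,"ay":3.41,"az":2.7,"jaw":-1},{"tx":0,"ty":0,"tz":0,"ax":-0.26,"ay":3.41,"az":2.7,"jaw":-1},{"tx":0,"ty":0,"tz":0,"ax":-0.26,"ay":3.41,"az":2.7,"jaw":-1},{"tx":0,"ty":0,"tz":0.01,"ax":0,"ay":0,"az":0,"jaw":-1},{"tx":0,"ty":0,"tz":0.01,"ax":0,"ay":0,"az":0,"jaw":-1},{"tx":0,"ty":0,"tz":0,"ax":0,"ay":0,"az":0,"jaw":-1},{"tx":0,"ty":0,"tz":0,"ax":0,"ay":0,"az":0,"jaw":-1},{"tx":0,"ty":0,"tz":0,"ax":0,"ay":0,"az":0,"jaw":-1},{"tx":0,"ty":0,"tz":0,"ax":0,"ay":0,"az":0,"jaw":-1},{"tx":0,"ty":0,"tz":0,"ax":0,"ay":0,"az":0,"jaw":-1}]'; python3 -c "
from h import *
delta(*lay(.12))"
```

```text
time: 25.5
ee_pos: [0.5309, -0.1959, 0.1366]
tcp_rot: [-180.0, -0.0, -175.3]
wrist_force: [1.2, 0.0, -0.0]
opening: 0.0089
grasp_force: 42.2
time: 26.75
ee_pos: [0.5277, -0.1939, 0.1173]
tcp_rot: [-180.0, -10.2, 176.5]
wrist_force: [0.5, 0.7, -0.0]
opening: 0.0089
grasp_force: 42.2
t 26.75 tcp [ 0.5277 -0.1939  0.1173] [-179.99  -10.22  176.53] open 0.0089 goal [ 0.5298 -0.1941  0.0813] [180.   -10.2  176.36]
shift mm, now axes [-8.4  0.  35.1] goal axes [-8.4  0.  35.1] turn [-0.04 -0.02  0.18]
```

```bash
python3 -m handwheel '[{"tx":-0.004,"ty":0.0012,"tz":0.006,"ax":0,"ay":0,"az":0,"jaw":-1},{"tx":-0.0042,"ty":0,"tz":0.008,"ax":0,"ay":0,"az":0,"jaw":-1},{"tx":0,"ty":0,"tz":0.006,"ax":0,"ay":0,"az":0,"jaw":-1},{"tx":0,"ty":0,"tz":0.005,"ax":0,"ay":0,"az":0,"jaw":-1},{"tx":0,"ty":0,"tz":0.003,"ax":0,"ay":0,"az":0,"jaw":-1},{"tx":0,"ty":0,"tz":0.002,"ax":0,"ay":0,"az":0,"jaw":-1},{"tx":0,"ty":0,"tz":0.0005,"ax":0,"ay":0,"az":0,"jaw":-1},{"tx":0,"ty":0,"tz":0,"ax":0,"ay":0,"az":0,"jaw":-1},{"tx":0,"ty":0,"tz":0,"ax":0,"ay":0,"az":0,"jaw":-1},{"tx":0,"ty":0,"tz":0,"ax":0,"ay":0,"az":0,"jaw":-1}]'; python3 -m handwheel '[{"tx":0,"ty":0,"tz":0.001,"ax":0,"ay":0,"az":0,"jaw":-1},{"tx":0,"ty":0,"tz":0.001,"ax":0,"ay":0,"az":0,"jaw":-1},{"tx":0,"ty":0,"tz":0.0008,"ax":0,"ay":0,"az":0,"jaw":-1},{"tx":0,"ty":0,"tz":0.0004,"ax":0,"ay":0,"az":0,"jaw":-1},{"tx":0,"ty":0,"tz":0,"ax":0,"ay":0,"az":0,"jaw":-1},{"tx":0,"ty":0,"tz":0,"ax":0,"ay":0,"az":0,"jaw":-1},{"tx":0,"ty":0,"tz":0,"ax":0,"ay":0,"az":0,"jaw":-1},{"tx":0,"ty":0,"tz":0,"ax":0,"ay":0,"az":0,"jaw":-1},{"tx":0,"ty":0,"tz":0,"ax":0,"ay":0,"az":0,"jaw":-1},{"tx":0,"ty":0,"tz":0,"ax":0,"ay":0,"az":0,"jaw":-1}]';python3 -c "
from h import *
delta(*lay(.12))"
```

```text
time: 28.0
ee_pos: [0.5304, -0.1929, 0.0858]
tcp_rot: [-180.0, -10.2, 176.5]
wrist_force: [-1.0, 0.9, -1.0]
opening: 0.0088
grasp_force: 42.2
time: 29.25
ee_pos: [0.53, -0.1929, 0.0838]
tcp_rot: [-180.0, -10.2, 176.5]
wrist_force: [-0.9, 0.8, 8.0]
opening: 0.0088
grasp_force: 43.4
t 29.25 tcp [ 0.53   -0.1929  0.0838] [-179.98  -10.16  176.53] open 0.0088 goal [ 0.5298 -0.1941  0.0813] [180.   -10.2  176.36]
shift mm, now axes [-0.3 -1.2  2.5] goal axes [-0.3 -1.2  2.5] turn [-0.05  0.04  0.17]
```

```bash
python3 -m handwheel '[{"tx":0,"ty":0,"tz":0,"ax":0,"ay":0,"az":0,"jaw":-0.6},{"tx":0,"ty":0,"tz":0,"ax":0,"ay":0,"az":0,"jaw":-0.5},{"tx":0,"ty":0,"tz":-0.01,"ax":0,"ay":0,"az":0,"jaw":-0.5},{"tx":0,"ty":0,"tz":-0.03,"ax":0,"ay":0,"az":0,"jaw":-0.3},{"tx":0,"ty":0,"tz":-0.03,"ax":0,"ay":0,"az":0,"jaw":-0.3},{"tx":0,"ty":0.06,"tz":0,"ax":0,"ay":-3.4,"az":-2.9,"jaw":-0.3},{"tx":0,"ty":0.06,"tz":0,"ax":0,"ay":-3.4,"az":-2.9,"jaw":-0.3},{"tx":0,"ty":0.06,"tz":0,"ax":0,"ay":-3.4,"az":-2.9,"jaw":-0.3},{"tx":0,"ty":0.06,"tz":0,"ax":0,"ay":0,"az":0,"jaw":-0.3},{"tx":0,"ty":0.06,"tz":0,"ax":0,"ay":0,"az":0,"jaw":-0.3}]'; python3 look.py pics/p4.png; python3 -c "
from h import *
p,r=T('case'); a=r@np.diag([-1.,-1,1])
delta(p+r@[.0245,0,.051],a,0)"
```

```text
time: 30.5
ee_pos: [0.5328, 0.1076, 0.1554]
tcp_rot: [179.2, 0.1, -174.8]
wrist_force: [0.4, 0.5, 0.4]
opening: 0.0297
grasp_force: 0.0
t 30.6 tcp [0.5325 0.1106 0.1551] [ 1.7916e+02  9.0000e-02 -1.7450e+02] open 0.03 goal [0.5748 0.2042 0.051 ] [-180.     0.  -174.7]
shift mm, now axes [-50.9  87.6 105.5] goal axes [-50.8  89.4 104.1] turn [0.84 0.09 0.2 ]
```

View pics/p4.png

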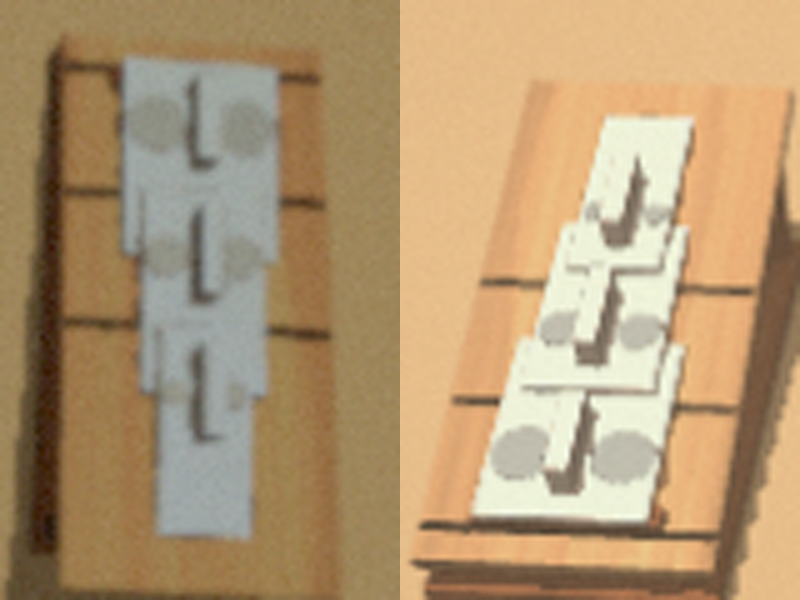

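```bash
python3 -c "
from rel import *
plate(120,40,[(160,322),(252,328),(251,537),(157,533)],[(661,267),(568,263),(606,117),(692,119)])"; python3 -m handwheel '[{"tx":-0.025,"ty":0.045,"tz":0,"ax":0.8,"ay":0,"az":0.2,"jaw":-1},{"tx":-0.026,"ty":0.045,"tz":0,"ax":0,"ay":0,"az":0,"jaw":-1},{"tx":-0.027,"ty":0.006,"tz":0.03,"ax":0,"ay":0,"az":0,"jaw":-1},{"tx":0,"ty":0,"tz":0.03,"ax":0,"ay":0,"az":0,"jaw":-1},{"tx":0,"ty":0,"tz":0,"ax":0,"ay":0,"az":0,"jaw":-1},{"tx":0,"ty":0,"tz":0,"ax":0,"ay":0,"az":0,"jaw":-1},{"tx":0,"ty":0,"tz":0,"ax":0,"ay":0,"az":0,"jaw":-1},{"tx":0,"ty":0,"tz":0,"ax":0,"ay":0,"az":0,"jaw":-1},{"tx":0,"ty":0,"tz":0,"ax":0,"ay":0,"az":0,"jaw":-1},{"tx":0,"ty":0,"tz":0,"ax":0,"ay":0,"az":0,"jaw":-1}]'; python3 -c "
from h import *
p,r=T('case'); a=r@np.diag([-1.,-1,1])
delta(p+r@[.0515,0,.047],a,0)"
```

```text
120 (1, 0) err x,y mm [1.1 0.5] yaw -0.47 res 0.15
120 (0, 1) err x,y mm [ 1.  -0.5] yaw 0.57 res 0.5
120 (1, 1) err x,y mm [ 1.1 -0. ] yaw 0.02 res 0.46
time: 31.85
ee_pos: [0.6024, 0.2082, 0.0951]
tcp_rot: [-180.0, 0.1, -175.0]
wrist_force: [0.0, 0.3, 0.7]
opening: -0.0001
grasp_force: 0.0
t 31.85 tcp [0.6024 0.2082 0.0951] [-1.7997e+02  5.0000e-02 -1.7501e+02] open -0.0001 goal [0.6017 0.2067 0.047 ] [-180.     0.  -174.7]
shift mm, now axes [ 0.9 -1.4 48.1] goal axes [ 0.9 -1.4 48.1] turn [-0.03  0.05 -0.31]
```

```bash
python3 -m handwheel '[{"tx":0,"ty":-0.0014,"tz":0.02,"ax":0,"ay":0,"az":-0.3,"jaw":-1},{"tx":0,"ty":0,"tz":0.02,"ax":0,"ay":0,"az":0,"jaw":-1},{"tx":0,"ty":0,"tz":0.008,"ax":0,"ay":0,"az":0,"jaw":-1},{"tx":0,"ty":0,"tz":0,"ax":0,"ay":0,"az":0,"jaw":-1},{"tx":0.006,"ty":0,"tz":0,"ax":0,"ay":0,"az":0,"jaw":-1},{"tx":0.01,"ty":0,"tz":0,"ax":0,"ay":0,"az":0,"jaw":-1},{"tx":0.018,"ty":0,"tz":0,"ax":0,"ay":0,"az":0,"jaw":-1},{"tx":0.02,"ty":0,"tz":0,"ax":0,"ay":0,"az":0,"jaw":-1},{"tx":0.02,"ty":0,"tz":0,"ax":0,"ay":0,"az":0,"jaw":-1},{"tx":0.02,"ty":0,"tz":0,"ax":0,"ay":0,"az":0,"jaw":-1}]'; python3 -c "
from h import *
p,r=T('case'); a=r@np.diag([-1.,-1,1])
delta(p+r@[-.0905,0,.047],a,0)"
```

```text
time: 33.1
ee_pos: [0.5084, 0.1981, 0.0475]
tcp_rot: [-180.0, 0.1, -174.7]
wrist_force: [2.9, 0.9, 1.0]
opening: 0.0002
grasp_force: 1.0
t 33.1 tcp [0.5084 0.1981 0.0475] [-1.7998e+02  1.4000e-01 -1.7471e+02] open 0.0002 goal [0.4603 0.1936 0.047 ] [-180.     0.  -174.7]
shift mm, now axes [48.3 -0.   0.4] goal axes [48.3  0.   0.5] turn [-0.02  0.14 -0.01]
```

```bash
python3 -m handwheel '[{"tx":0.012,"ty":0,"tz":0,"ax":0,"ay":0,"az":0,"jaw":-1},{"tx":0.01,"ty":0,"tz":0,"ax":0,"ay":0,"az":0,"jaw":-1},{"tx":0.008,"ty":0,"tz":0,"ax":0,"ay":0,"az":0,"jaw":-1},{"tx":0.004,"ty":0,"tz":0,"ax":0,"ay":0,"az":0,"jaw":-1},{"tx":0.003,"ty":0,"tz":0,"ax":0,"ay":0,"az":0,"jaw":-1},{"tx":0.002,"ty":0,"tz":0,"ax":0,"ay":0,"az":0,"jaw":-1},{"tx":0,"ty":0,"tz":0,"ax":0,"ay":0,"az":0,"jaw":-1},{"tx":0,"ty":0,"tz":0,"ax":0,"ay":0,"az":0,"jaw":-1},{"tx":0,"ty":0,"tz":0,"ax":0,"ay":0,"az":0,"jaw":-1},{"tx":0,"ty":0,"tz":0,"ax":0,"ay":0,"az":0,"jaw":-1}]'; python3 -c "
from h import *
p,r=T('case'); a=r@np.diag([-1.,-1,1])
delta(p+r@[-.0905,0,.047],a,0)"
```

```text
time: 34.35
ee_pos: [0.47, 0.1945, 0.0466]
tcp_rot: [-180.0, 0.0, -174.7]
wrist_force: [0.6, -0.2, -0.3]
opening: -0.0001
grasp_force: 0.0
t 34.35 tcp [0.47   0.1945 0.0466] [-1.7996e+02  2.0000e-02 -1.7471e+02] open -0.0001 goal [0.4603 0.1936 0.047 ] [-180.     0.  -174.7]
shift mm, now axes [ 9.8  0.  -0.4] goal axes [ 9.8  0.  -0.4] turn [-0.04  0.02 -0.01]
```

```bash
python3 -m handwheel '[{"tx":0.001,"ty":0,"tz":0,"ax":0,"ay":0,"az":0,"jaw":-1},{"tx":0.001,"ty":0,"tz":0,"ax":0,"ay":0,"az":0,"jaw":-1},{"tx":0.001,"ty":0,"tz":0,"ax":0,"ay":0,"az":0,"jaw":-1},{"tx":0.001,"ty":0,"tz":0,"ax":0,"ay":0,"az":0,"jaw":-1},{"tx":0.001,"ty":0,"tz":0,"ax":0,"ay":0,"az":0,"jaw":-1},{"tx":0.001,"ty":0,"tz":0,"ax":0,"ay":0,"az":0,"jaw":-1},{"tx":0.001,"ty":0,"tz":0,"ax":0,"ay":0,"az":0,"jaw":-1},{"tx":0.001,"ty":0,"tz":0,"ax":0,"ay":0,"az":0,"jaw":-1},{"tx":0,"ty":0,"tz":0,"ax":0,"ay":0,"az":0,"jaw":-1},{"tx":0,"ty":0,"tz":0,"ax":0,"ay":0,"az":0,"jaw":-1}]'; python3 -c "
from h import *
p,r=T('case'); a=r@np.diag([-1.,-1,1])
delta(p+r@[-.0905,0,.047],a,0)"
```

```text
time: 35.6
ee_pos: [0.462, 0.1938, 0.0468]
tcp_rot: [-180.0, 0.0, -174.7]
wrist_force: [0.1, -0.0, 0.4]
opening: 0.0003
grasp_force: 0.0
t 35.6 tcp [0.462  0.1938 0.0468] [-1.7997e+02  2.0000e-02 -1.7471e+02] open 0.0003 goal [0.4603 0.1936 0.047 ] [-180.     0.  -174.7]
shift mm, now axes [ 1.7 -0.  -0.2] goal axes [ 1.7 -0.  -0.2] turn [-0.03  0.02 -0.01]
```

```bash
python3 -m handwheel '[{"tx":0.001,"ty":0,"tz":0,"ax":0,"ay":0,"az":0,"jaw":-1},{"tx":0.001,"ty":0,"tz":0,"ax":0,"ay":0,"az":0,"jaw":-1},{"tx":0.001,"ty":0,"tz":0,"ax":0,"ay":0,"az":0,"jaw":-1},{"tx":0.001,"ty":0,"tz":0,"ax":0,"ay":0,"az":0,"jaw":-1},{"tx":0.001,"ty":0,"tz":0,"ax":0,"ay":0,"az":0,"jaw":-1},{"tx":0,"ty":0,"tz":0,"ax":0,"ay":0,"az":0,"jaw":-1},{"tx":0,"ty":0,"tz":0,"ax":0,"ay":0,"az":0,"jaw":-1},{"tx":0,"ty":0,"tz":0,"ax":0,"ay":0,"az":0,"jaw":-1},{"tx":0,"ty":0,"tz":0,"ax":0,"ay":0,"az":0,"jaw":-1},{"tx":0,"ty":0,"tz":0,"ax":0,"ay":0,"az":0,"jaw":-1}]'; python3 -c "
from h import *
p,r=T('case'); a=r@np.diag([-1.,-1,1])
delta(p+r@[-.0905,0,.047],a,0)"
```

```text
time: 36.85
ee_pos: [0.4615, 0.1938, 0.0471]
tcp_rot: [-180.0, 0.5, -174.8]
wrist_force: [24.2, 1.4, -15.7]
opening: -0.0001
grasp_force: 12.3
t 36.85 tcp [0.4615 0.1938 0.0471] [-179.97    0.54 -174.77] open -0.0001 goal [0.4603 0.1936 0.047 ] [-180.     0.  -174.7]
shift mm, now axes [ 1.2 -0.1  0.1] goal axes [ 1.2 -0.1  0.1] turn [-0.03  0.54 -0.07]
```

Rigid stop reached. I'll back off, rise clear and take a last look.

```bash
python3 -m handwheel '[{"tx":-0.006,"ty":0,"tz":0,"ax":0,"ay":0,"az":0,"jaw":-1},{"tx":-0.01,"ty":0,"tz":0,"ax":0,"ay":0,"az":0,"jaw":-1},{"tx":0,"ty":0,"tz":-0.03,"ax":0,"ay":0,"az":0,"jaw":-1},{"tx":0,"ty":0,"tz":-0.05,"ax":0,"ay":0,"az":0,"jaw":-1},{"tx":0.03,"ty":-0.04,"tz":-0.05,"ax":0,"ay":0,"az":0,"jaw":-1},{"tx":0.04,"ty":-0.04,"tz":-0.03,"ax":0,"ay":0,"az":0,"jaw":-1},{"tx":0.04,"ty":-0.04,"tz":0,"ax":0,"ay":0,"az":0,"jaw":-1},{"tx":0.03,"ty":-0.04,"tz":0,"ax":0,"ay":0,"az":0,"jaw":-1},{"tx":0,"ty":0,"tz":0,"ax":0,"ay":0,"az":0,"jaw":-1},{"tx":0,"ty":0,"tz":0,"ax":0,"ay":0,"az":0,"jaw":-1}]'; python3 -c "
from workcell import optics
import cv2,numpy as np
b=optics.camera('scene')['color'][:,:,::-1]
cv2.imwrite('pics/end.png',cv2.resize(b[50:350,100:500],None,fx=2,fy=2,interpolation=cv2.INTER_CUBIC))"
```

```text
time: 38.1
ee_pos: [0.3526, 0.0287, 0.2005]
tcp_rot: [-180.0, 0.1, -174.8]
wrist_force: [-0.8, 0.3, -0.5]
opening: -0.0003
grasp_force: 0.0
```

View pics/end.png

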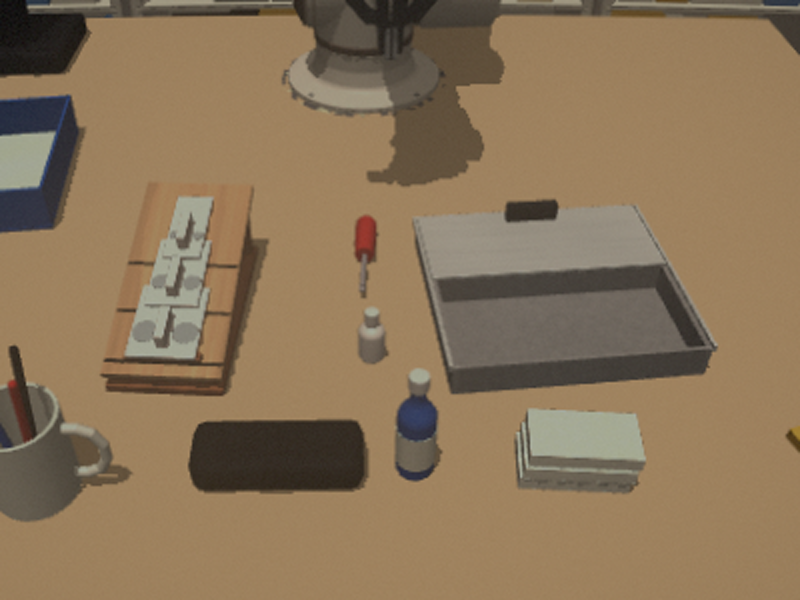

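The picture shows the plates shingled at (128-212, 198-358), the cover shut with its front edge level at (415-635, 207-220), and the other items where they were.

```bash
python3 -c "
from workcell import workorder
print(workorder.job_done())"
```

```text
the job is handed in; nothing more can be done
None
```

I laid the three plates in order on their lines (each measured within about 1 mm, centred and square), slid the cover shut against its stop, left the other items alone, and handed the job in at about 38 s.

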